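# Fit the clip post into the sprung post holder of the soldering board

## Robot

A 7-joint arm with a two-finger parallel gripper is mounted at the origin on the work surface. World frame = base frame: x ahead of the robot, y to its left, z up, the work surface at z = 0. Lengths are in m, angles in degrees, forces in N, time in s.
With the tool pointing down it reaches from about 0.425 to 0.95 m from the base axis. Payload 16.7 kg.
Tool frame: the origin (TCP) lies at the very end of the fingers, on their centre line; the grasp point (between the pads) lies 19 mm behind it; z points along the fingers, y is the direction in which the jaws open and shut (so a half turn about z gives the same grasp; the last joint's range is limited). The gripper opens to 94 mm and grips with 3 to 60 N. Pads are 16 mm wide; open, the fingers measure 119 mm over their backs; the gripper's body (75 mm by 177 mm) begins 78 mm behind the grasp point.
Start: joints at [-71.648, 24.414, 4.234, 92.017, -1.954, 63.644, -3.845], TCP at [0.306, 0.602, 0.205] pointing down, gripper open.
Joint ranges: [-163.25, 163.25], [-28.42, 122.38], [-70.27, 78.77], [12.13, 141.07], [-58.53, 238.53], [9.26, 117.41], [-156.51, 156.51]. Speed limits (degrees/s): [108.29, 108.29, 136.94, 136.94, 172.46, 172.46, 172.46].

## Interface

Orientations are given as [roll, pitch, yaw] about the fixed x, y, z axes, in that order (R = Rz(yaw) Ry(pitch) Rx(roll)).
In Python, from cell import bot gives the robot as it stands.
- The arm moves only by the shell command python3 -m jog 'ROWS' [OPENING] [FORCE]. ROWS is JSON, a list of rows, each an object with "delta_pos": the shift along the world's x, y, z in mm, a list of three; "dr": the turn, a rotation vector about the world's x, y, z in rad, a list of three. In form: [{"delta_pos": [dx, dy, dz], "dr": [rx, ry, rz]}, ...]. A call has 1 to 8 rows; each row is the pose to reach, as a shift and turn from the pose commanded when the call began; what a row does not reach only later rows make up. A row lasts 1/8 s, in which the tool goes at most 62.5 mm and 10.7 degrees, less where a joint would pass 70% of its speed; a pose out of reach is approached as far as the arm can. A call with a gripper value outside its range is refused whole. OPENING is the opening in per cent of the stroke, from 0 (shut) to 100 (fully open), set as the call begins (- or left out, the last holds). The fingers move at their own pace and stop on an object; FORCE is the grip in N (left out, the last holds). Time passes only in rows, so rows that repeat a pose let the fingers close. It gives the time, the measured TCP pose, the force and the opening at its end, in the units of the state.
- bot.sense(): the state, without advancing time (a new reading comes with each control period).
- bot.snapshot(name): name is "scene" or "top"; returns a dict with "image" (480x640x3 uint8, red, green, blue), "depth" (480x640 float32, m along the optical axis (not along the pixel's ray), 0 where there is no reading), "fx", "fy", "cx", "cy" (pixels), "k1" (the pictures are not rectified: a ray, as slopes to the right and down, at radius r is drawn at 1 + k1 r^2 times it, then the intrinsics apply), "camera_from_world" (4x4, takes a point from world to camera coordinates). Camera axes: x right, y down, z forward; pixel columns grow to the right and rows downward; lengths in m; the calibration is good to about 2 mm. A picture is of the moment at which its call begins.
- bot.job_done(): hands the job in, once; it reports no verdict.
Trained networks look in the newest picture that a camera, given by its name, has taken for a name from the list of things; names that differ only in an ending like _2 or _b are one class to them, and where a whole thing is asked for, a point or a joint stands for the part that bears it (a point fixed in the world has none). Each returns a list of dicts, best first, with "p" (0 to 1); they miss things now and then, are a little off and sometimes report something else, mostly with a low value. They report only what shows in the picture. A call takes as long as a camera call. They do not tell look-alikes from the thing itself.
- bot.search_frame(camera, label): "xy" ([column, row] in pixels, amid what is visible of it).
- bot.pinpoint(camera, label): "xy" ([column, row] in pixels: a listed point, or the origin of a listed thing).
The state is a dict: "clock": time; "joint_pos": joint angles; "qd": joint speeds; "tau": joint torques, N m; "position": TCP position; "tool_rot": TCP orientation; "force": force on the tool from outside, world axes, zero at the start; "wrist_torque": the same for the moment, N m; "opening": finger opening in m.
Only numpy, scipy, OpenCV 4.12 (cv2) and the standard library are available. Lean on these libraries where they do the work, as an engineer would, in place of code of your own. Each camera call takes 0.05 s, during which the arm holds its last target. There are 200 camera calls.

## Task

Take the post with the side clip out of the wooden rack and slide it down into the post holder on the white soldering board, past the spring plunger. Feel for the height stop hidden in the bore and press the post gently fully home on it, with the clip arm reaching out over the long part of the white board. Let go of it, and leave the other two posts as they are.

Things in the scene. Friction and masses are not known exactly. Their poses are not given: they have to be found in the camera images.
- clip_post: the post to fit, about 160 g: a plain steel rod 14 mm across and 62 mm long, tapered over the last 5 mm to 6 mm across, under an aluminium head block. An 8 mm arm sticks out of the block along the post's +x and ends in a small spring clip; a short dark knob, 18 mm across and 12 mm long, sticks out to -x. Origin at the centre of the foot, z up along the rod
- foot (a point): centre of the clip post's foot (same as its origin). At the start the rod hangs in a hole of the rack, 3 mm wider than the rod, with the head block resting on the rack's top: 62 mm to lift
- head (a point): centre of the clip post's head block, 84 mm above the foot; the block is 28 x 24 x 44 mm (x, y, z) and reaches from 62 to 106 mm above the foot. Grip it across its 24 mm (along y)
- jaw (a point): the clip at the end of the clip post's arm, 85 mm from the rod's axis along the post's +x, 80 mm above the foot
- rack: fixed wooden rack 70 x 280 x 70 mm (x, y, z) with three holes on its centre line, at y = -95, 0 and 95 mm; origin under its centre. The three posts stand in the holes in any order, arms roughly to the rack's +x
- lens_post: another post in the rack, with the same rod and head block but a round lens 56 mm across on its arm; origin at its foot. Not to be disturbed
- plain_post: a third post in the rack, same rod and head block, with only a short tab in place of an arm; origin at its foot. Not to be disturbed
- station: fixed white soldering board, 12 mm thick, reaching from x = -65 to 135 mm and 95 mm either way in y; its long part lies to +x. The post holder, an aluminium block 44 x 44 mm and 72 mm high, stands on it at x = y = 0, its top 84 mm above the bench. Origin on the bench under the axis of the holder's bore
- mouth (a point): centre of the mouth of the bore, in the holder's top face; bore 15.5 mm wide, upright. A height stop inside, rigid and unseen, was left by the last user anywhere from 26 to 44 mm below the mouth; feel for it, it must not be pressed with more than 25 N. With the post on it the head block is still 18 to 36 mm above the mouth
- plunger (a joint): travel (m) of the spring plunger in the holder's +y side, 15 mm below the mouth: ball nose 9 mm across, black knob outside. 0 = fully out, its tip 3.5 mm from the bore's axis; it springs back with 3 N, and 1.8 N more per mm. A rod in the bore pushes it back 1 to 3 mm and is gripped by friction: it takes up to 15 N to ride over the nose, 2 to 8 N to slide on, and stays where it is left
Not all that is in view belongs to the job. What is shaped like the clip_post but green or orange is not meant.

How it is judged:
By the outcome, as a careful person would: the job done as asked, in the order asked, and still so for the second after the job is handed in, with the robot touching nothing.
It also fails if it takes over 64 s, if anything falls off the work surface, if the arm or the gripper's body presses on something with over 40 N, if the wrist force passes 120 N, or if a joint passes its speed limit or range.

## Working session

There is one attempt and no reset: what is moved stays moved. The work goes in short steps, Python scripts to look and compute and a shell command to move; the robot and the scene stay as the last step left them, time stands still between calls to the robot, and variables do not carry over. Pictures are saved under pics/ and viewed, about 8 in all and at most 12, crops included, and the job is handed in when it is done.

```bash
ls; mkdir -p pics
cat > h.py <<'E'
import numpy as np, cv2
from cell import bot
def und(s,uv):
    xd=(uv[0]-s['cx'])/s['fx']; yd=(uv[1]-s['cy'])/s['fy']
    x,y=xd,yd
    for _ in range(20):
        f=1+s['k1']*(x*x+y*y); x,y=xd/f,yd/f
    return x,y
def ray(s,uv):
    x,y=und(s,uv); T=np.linalg.inv(s['camera_from_world'])
    return T[:3,3],T[:3,:3]@np.array([x,y,1.])
def at_z(s,uv,z):
    o,d=ray(s,uv); return o+d*(z-o[2])/d[2]
def depth_pt(s,uv):
    u,v=int(round(uv[0])),int(round(uv[1])); p=s['depth'][max(v-1,0):v+2,max(u-1,0):u+2]; p=p[p>0]
    if len(p)==0: return None
    o,d=ray(s,uv); return o+d*np.median(p)
def cloud(s):
    v,u=np.mgrid[0:480,0:640]; x,y=und(s,(u.astype(float),v.astype(float)))
    d=s['depth']; P=np.stack([x*d,y*d,d],-1); T=np.linalg.inv(s['camera_from_world'])
    return P@T[:3,:3].T+T[:3,3], d>0
def tri(rays):
    A=np.zeros((3,3));b=np.zeros(3)
    for o,d in rays:
        d=d/np.linalg.norm(d);M=np.eye(3)-np.outer(d,d);A+=M;b+=M@o
    return np.linalg.solve(A,b)
def save(s,n): cv2.imwrite('pics/'+n+'.png',s['image'][:,:,::-1])
E
python3 - <<'E'
from h import *
np.set_printoptions(precision=4,suppress=True)
print(bot.sense())
for c in ['scene','top']:
    s=bot.snapshot(c); save(s,c+'1')
    print(c,s['camera_from_world'].tolist(),s['fx'],s['k1'])
    for l in ['clip_post','lens_post','plain_post','rack','station','mouth','head','jaw','foot','plunger']:
        for n in ['pinpoint','search_frame']:
            for r in getattr(bot,n)(c,l)[:3]: print(c,n,l,np.round(r['xy'],1),round(r['p'],2),depth_pt(s,r['xy']))
E
```

```text
pics
{'clock': 0.0, 'joint_pos': array([-71.6492,  24.4497,   4.2306,  92.0502,  -1.9538,  63.6439,
        -3.8445]), 'qd': array([-0.0158, -0.0426, -0.0331, -0.0517,  0.0553, -0.0491,  0.026 ]), 'tau': array([  0.0004, -93.581 ,   3.667 , -45.4181,  -0.0487,   0.0202,
         0.0002]), 'position': array([0.3054, 0.6015, 0.2048]), 'tool_rot': array([-179.9285,    0.0049,  153.0825]), 'force': array([ 0.2945,  0.4087, -1.082 ]), 'wrist_torque': array([ 0.0076, -0.0721, -0.0141]), 'opening': 0.09393330932262625}
scene [[-0.12273958267727147, 0.9924245925846781, -0.005331311034397182, 0.045373661916750206], [0.8477449825255515, 0.10205001923975927, -0.5204942249208125, -0.3597779933467848], [-0.5160072087160814, -0.06840483613240374, -0.8538485456723207, 1.1414672068710112], [0.0, 0.0, 0.0, 1.0]] 447.52573965999505 0.013091765602278552
scene pinpoint clip_post [161.7 214. ] 0.72 [ 0.4197 -0.323  -0.0004]
scene pinpoint clip_post [409.9 174.7] 0.71 [0.253  0.1955 0.0015]
scene pinpoint clip_post [352.8 280.2] 0.66 [0.5579 0.0885 0.0696]
scene search_frame clip_post [122.6 224.2] 0.95 [
[... 1549 characters left out ...]
 0.0002]
scene search_frame jaw [408.  203.1] 0.83 [0.3475 0.189  0.0244]
scene search_frame jaw [125.8 225.6] 0.71 [ 0.4704 -0.3741  0.0239]
scene search_frame jaw [364.2 265.6] 0.59 [0.5367 0.1055 0.0889]
scene pinpoint foot [161.4 215.5] 0.59 [ 0.4295 -0.3175  0.0096]
scene pinpoint foot [407.4 173.8] 0.56 [0.25   0.1901 0.0002]
scene search_frame foot [408.7 202.9] 0.76 [0.3464 0.1905 0.0239]
scene search_frame foot [120.8 226.3] 0.69 [ 0.4731 -0.3837  0.0237]
scene search_frame foot [364.2 264.2] 0.57 [0.5382 0.1049 0.097 ]Traceback (most recent call last):
  File "<stdin>", line 9, in <module>
ValueError: it knows: clip_post, foot, head, jaw, lens_post, mouth, plain_post, rack, station
```

View pics/scene1.png

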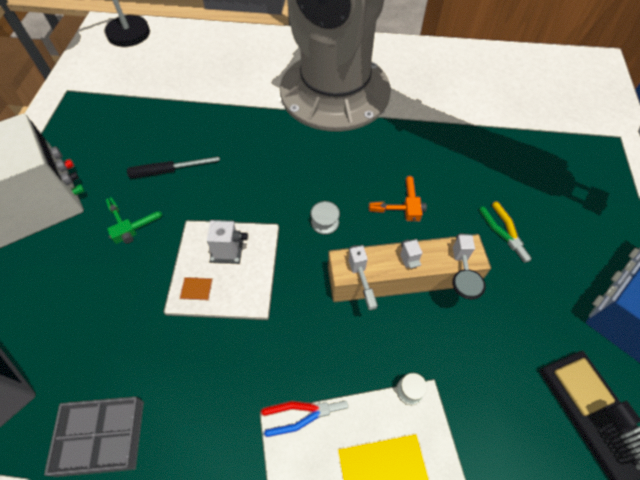

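The scene view shows the rack at about (410,268). The clip post is its left post, with the head at (358,258) and the jaw at (372,303). The holder is at (223,240), its plunger knob at (244,237), and the long part of the board runs down the picture.

Run:
```python
from h import *
np.set_printoptions(precision=4,suppress=True)
c='top'; s=bot.snapshot(c); save(s,'top1')
print(s['camera_from_world'].tolist(),s['fx'])
for l in ['clip_post','head','jaw','mouth','station','rack']:
    for r in bot.pinpoint(c,l)[:3]: print(l,np.round(r['xy'],1),round(r['p'],2),depth_pt(s,r['xy']))
for c in ['scene','top']:
    s=bot.snapshot(c); P,m=cloud(s)
    def pr(n,lo,hi):
        k=m&np.all((P>lo)&(P<hi),-1); Q=P[k]
        if len(Q)<8: print(c,n,len(Q)); return
        r=cv2.minAreaRect((Q[:,:2]*1000).astype(np.float32)); print(c,n,len(Q),np.median(Q,0),'z',np.percentile(Q[:,2],[5,50,95]),'rect',r)
    pr('holder top',[.40,-.22,.078],[.56,-.1,.095])
    pr('clip head top',[.46,.05,.107],[.59,.125,.125])
    pr('rack top',[.4,0,.064],[.65,.35,.074])
    pr('board',[.4,-.35,.008],[.75,0,.016])
```

```text
[[-0.020559604949079664, -0.9990415517413497, -0.03864298822003764, 0.05133348787963981], [-0.9854615528340046, 0.026769737766604854, -0.16777636611245222, 0.4683043712124941], [0.16865002380767743, 0.034631763370400276, -0.9850674141577959, 0.9240064826849999], [0.0, 0.0, 0.0, 1.0]] 473.72860684419527
clip_post [250.9 341.8] 0.96 [0.2741 0.1887 0.0162]
clip_post [498.1 261.4] 0.82 [ 0.4259 -0.3216  0.0145]
clip_post [297.6 218.3] 0.61 [0.5098 0.0835 0.0969]
head [528.4 236.1] 0.84 [ 0.4754 -0.3848  0.0237]
head [246.9 304.9] 0.79 [0.3485 0.1958 0.0234]
head [291.2 211.6] 0.69 [0.5193 0.094  0.1143]
jaw [554.1 267.2] 0.73 [ 0.4105 -0.4335  0.018 ]
jaw [285.4 299.1] 0.61 [ 0.3599  0.1195 -0.0005]
jaw [281.5 169.8] 0.57 [0.6416 0.1258 0.0001]
mouth [421.2 224.3] 0.97 [ 0.4942 -0.1563  0.0821]
mouth [418.7 231.7] 0.35 [ 0.4792 -0.1502  0.0845]
station [420.2 231.5] 0.83 [ 0.4796 -0.1532  0.0839]
rack [254.2 232.4] 0.83 [0.4851 0.1686 0.0934]
scene holder top 537 [ 0.4955 -0.16    0.0835] z [0.0789 0.0835 0.0855] rect ((493.59295654296875, -149.9783935546875), (47.24181365966797, 69.6011
[... 557 characters left out ...]
6025)
top holder top 533 [ 0.4948 -0.1606  0.0839] z [0.0792 0.0839 0.0869] rect ((495.3474426269531, -151.73680114746094), (45.082637786865234, 69.06172180175781), 3.710041046142578)
top clip head top 184 [0.528  0.092  0.1145] z [0.1115 0.1145 0.1178] rect ((529.09814453125, 91.99559020996094), (28.60300636291504, 23.438922882080078), 20.833227157592773)
top rack top 3789 [0.5048 0.1741 0.0705] z [0.0677 0.0705 0.073 ] rect ((505.7392578125, 185.00404357910156), (71.8076400756836, 281.5440673828125), 14.058341026306152)
top board 7215 [ 0.5387 -0.1582  0.0123] z [0.0094 0.0123 0.0151] rect ((525.2862548828125, -204.76914978027344), (218.4984588623047, 276.4920959472656), 4.081524848937988)
```

View pics/top1.png

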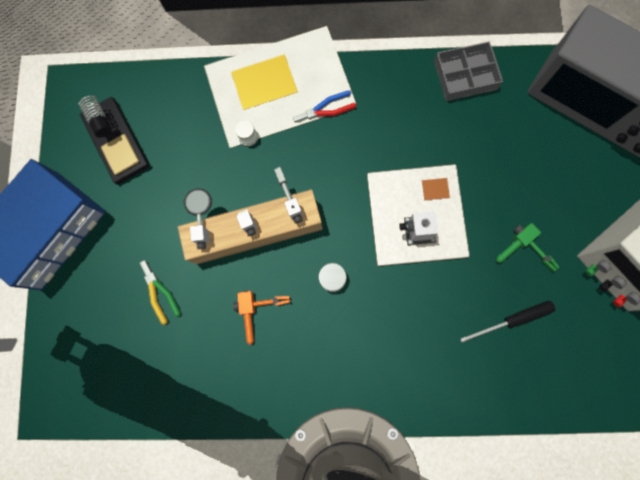

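The top view shows the clip post's head at (293,209) with its arm going up to the jaw at (280,170). The holder's mouth is at (425,223), its knob points left (+y) at (404,227), and the long part of the board points up (+x). Next I'll refine the holder and board poses.

```bash
cat > fit.py <<'E'
from h import *
from scipy.optimize import minimize
np.set_printoptions(precision=4,suppress=True)
for c in ['scene','top']:
    s=bot.snapshot(c); P,m=cloud(s); g=s['image'].astype(int)
    w=m&(g.min(-1)>150)&np.all((P>[.38,-.3,.006])&(P<[.70,0,.018]),-1)
    w=cv2.morphologyEx(w.astype(np.uint8),cv2.MORPH_OPEN,np.ones((3,3)))>0
    r=cv2.minAreaRect((P[w][:,:2]*1000).astype(np.float32)); print(c,'board',r)
    Q=P[m&np.all((P>[.43,-.2,.0805])&(P<[.56,-.1,.09]),-1)]
    yaw=np.radians(4.); R=np.array([[np.cos(yaw),-np.sin(yaw)],[np.sin(yaw),np.cos(yaw)]])
    L=Q[:,:2]@R*1000; 
    print('holder x edges',np.percentile(L[:,0],[1,3,97,99]),'y',np.percentile(L[:,1],[1,3,50,90,97]),'center x,lowy+22 ->',R@np.array([np.percentile(L[:,0],[2,98]).mean(),np.percentile(L[:,1],2)+22]))
    for r in bot.pinpoint(c,'mouth')[:2]: print('mouth',r['xy'],r['p'],at_z(s,r['xy'],.084))
    for r in bot.pinpoint(c,'station')[:2]: print('station',r['xy'],r['p'],at_z(s,r['xy'],0))
    for r in bot.pinpoint(c,'clip_post'): print('clip foot',r['p'],at_z(s,r['xy'],.008))
    for r in bot.pinpoint(c,'jaw'): print('jaw',r['p'],at_z(s,r['xy'],.088))
    save(s,'x')
    u0,v0=(195,210) if c=='scene' else (395,195)
    cv2.imwrite(f'pics/crop_{c}.png',cv2.resize(s['image'][v0:v0+60,u0:u0+60,::-1],(480,480),interpolation=cv2.INTER_CUBIC))
a=[cv2.imread(f'pics/crop_{c}.png') for c in ['scene','top']]; cv2.imwrite('pics/crop2.png',cv2.resize(np.hstack(a),(800,400)))
E
python3 fit.py
```

```text
scene board ((529.5396728515625, -160.56082153320312), (201.2312469482422, 190.96676635742188), 4.1354851722717285)
holder x edges [460.2661 461.0944 503.9183 504.4836] y [-218.4886 -217.6625 -196.5528 -177.8175 -174.9161] center x,lowy+22 -> [ 494.8606 -162.0121]
mouth [222.2, 231.6] 0.91 [ 0.4955 -0.1586  0.084 ]
station [228.0, 252.8] 0.6 [ 0.4946 -0.1628 -0.    ]
clip foot 0.93 [0.2744 0.1962 0.008 ]
clip foot 0.92 [ 0.4234 -0.322   0.008 ]
clip foot 0.58 [0.5312 0.0909 0.008 ]
jaw 0.87 [0.4113 0.1052 0.088 ]
jaw 0.77 [ 0.4597 -0.3804  0.088 ]
jaw 0.69 [0.6083 0.1286 0.088 ]
top board ((531.6425170898438, -161.49542236328125), (200.2892303466797, 190.48025512695312), 4.096254825592041)
holder x edges [461.3861 462.0562 504.2526 505.2542] y [-220.0058 -219.2909 -197.4647 -178.7651 -176.2156] center x,lowy+22 -> [ 495.8667 -163.3456]
mouth [426.1, 221.9] 0.75 [ 0.4983 -0.1657  0.084 ]
station [418.9, 228.8] 0.75 [ 0.5015 -0.1656  0.    ]
clip foot 0.86 [0.272  0.1884 0.008 ]
clip foot 0.81 [0.5308 0.0887 0.008 ]
clip foot 0.8 [ 0.4261 -0.3277  0.008 ]
clip foot 0.45 [ 0.4939 -0.1668  0.008 ]
jaw 0.97 [0.6085 0.1203 0.088 ]
jaw 0.8 [0.3532 0.1073 0.088 ]
```

View pics/crop2.png

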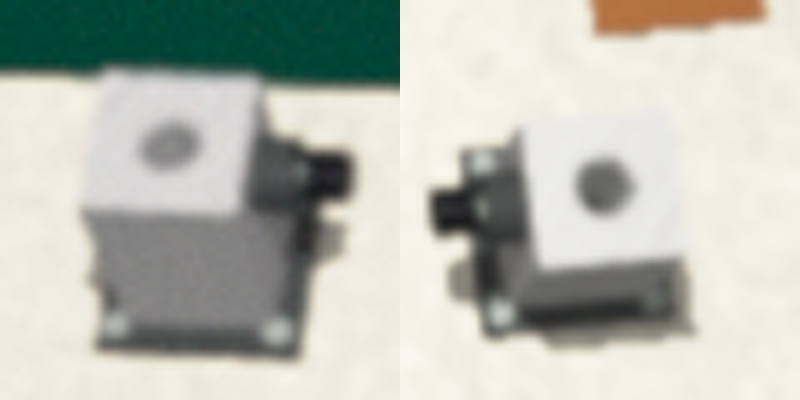

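```bash
python3 -m jog '[{"delta_pos":[30,-60,25],"dr":[0,0,-0.18]},{"delta_pos":[60,-120,25],"dr":[0,0,-0.36]},{"delta_pos":[90,-180,25],"dr":[0,0,-0.54]},{"delta_pos":[120,-240,25],"dr":[0,0,-0.72]},{"delta_pos":[150,-300,25],"dr":[0,0,-0.90]},{"delta_pos":[180,-360,25],"dr":[0,0,-1.08]},{"delta_pos":[200,-430,25],"dr":[0,0,-1.26]},{"delta_pos":[224,-510,25],"dr":[0,0,-1.44]}]' 60 30
```

```text
clock: 2.9
position: [0.5113, 0.1494, 0.2308]
tool_rot: [180.0, -0.0, 70.2]
force: [0.9, 0.9, -0.0]
opening: 0.0561
```

The crop shows the bore mouth at scene pixel ≈(220,232) and top pixel ≈(426,223). That puts the holder near (0.4955, -0.1635) with a yaw of about 4°.

```bash
python3 -m jog '[{"delta_pos":[0,0,0],"dr":[0,0,0]},{"delta_pos":[0,0,0],"dr":[0,0,0]}]'; python3 -c "
from h import *
s=bot.sense();print(s['position'],s['tool_rot'],s['joint_pos'])"
```

```text
clock: 3.15
position: [0.5108, 0.1517, 0.2306]
tool_rot: [-180.0, -0.0, 70.6]
force: [0.1, 0.2, 1.1]
opening: 0.0562
[0.51075013 0.15166248 0.23055872] [-1.79994330e+02 -2.58075212e-02  7.06111942e+01] [-49.77968742  10.21713413  30.12389483 109.95309055  -5.85181523
  61.30033021 -36.62395832]
```

```bash
python3 -m jog '[{"delta_pos":[6,-20,0],"dr":[0,0,-0.17]},{"delta_pos":[12,-40,0],"dr":[0,0,-0.34]},{"delta_pos":[18,-59,0],"dr":[0,0,-0.51]},{"delta_pos":[18,-59,0],"dr":[0,0,-0.68]},{"delta_pos":[18,-59,0],"dr":[0,0,-0.867]},{"delta_pos":[18,-59,0],"dr":[0,0,-0.867]},{"delta_pos":[18,-59,0],"dr":[0,0,-0.867]},{"delta_pos":[18,-59,0],"dr":[0,0,-0.867]}]'
```

```text
clock: 4.15
position: [0.5288, 0.0927, 0.2305]
tool_rot: [-180.0, -0.0, 21.1]
force: [0.3, 0.2, 0.4]
opening: 0.0562
```

```bash
python3 -m jog '[{"delta_pos":[0,0,-40],"dr":[0,0,0]},{"delta_pos":[0,0,-80],"dr":[0,0,0]},{"delta_pos":[0,0,-110],"dr":[0,0,0]},{"delta_pos":[0,0,-130],"dr":[0,0,0]},{"delta_pos":[0,0,-145],"dr":[0,0,0]},{"delta_pos":[0,0,-153],"dr":[0,0,0]},{"delta_pos":[0,0,-153],"dr":[0,0,0]}]'
python3 -m jog '[{"delta_pos":[0,0,0],"dr":[0,0,0]},{"delta_pos":[0,0,0],"dr":[0,0,0]},{"delta_pos":[0,0,0],"dr":[0,0,0]},{"delta_pos":[0,0,0],"dr":[0,0,0]},{"delta_pos":[0,0,0],"dr":[0,0,0]},{"delta_pos":[0,0,0],"dr":[0,0,0]}]' 0 50
```

```text
clock: 5.03
position: [0.5288, 0.0923, 0.0774]
tool_rot: [-180.0, 0.0, 20.9]
force: [0.5, 0.4, 0.2]
opening: 0.0563
clock: 5.78
position: [0.5289, 0.0924, 0.0777]
tool_rot: [-180.0, -0.0, 20.9]
force: [-1.2, 0.7, 6.8]
opening: 0.0238
```

```bash
python3 -m jog '[{"delta_pos":[0,0,5],"dr":[0,0,0]},{"delta_pos":[0,0,20],"dr":[0,0,0]},{"delta_pos":[0,0,40],"dr":[0,0,0]},{"delta_pos":[0,0,60],"dr":[0,0,0]},{"delta_pos":[0,0,80],"dr":[0,0,0]},{"delta_pos":[0,0,100],"dr":[0,0,0]},{"delta_pos":[0,0,115],"dr":[0,0,0]},{"delta_pos":[0,0,115],"dr":[0,0,0]}]'
python3 - <<'E'
from h import *
s=bot.snapshot('scene'); save(s,'lift_s')
s2=bot.snapshot('top'); save(s2,'lift_t')
for c,q in (('scene',s),('top',s2)):
  for l in ['clip_post','jaw','head']:
    for r in bot.pinpoint(c,l)[:3]: print(c,l,np.round(r['xy'],1),round(r['p'],2))
cv2.imwrite('pics/lift.png',np.hstack([cv2.resize(s['image'][180:330,290:490,::-1],(400,300)),cv2.resize(s2['image'][120:270,170:370,::-1],(400,300))]))
print(bot.sense()['force'])
E
```

```text
clock: 6.78
position: [0.5293, 0.0925, 0.1936]
tool_rot: [-180.0, -0.1, 20.9]
force: [0.4, -0.0, -2.5]
opening: 0.0236
scene clip_post [160.6 212.4] 0.96
scene clip_post [358.1 251.4] 0.8
scene clip_post [411.2 174.3] 0.74
scene jaw [109.7 201.2] 0.79
scene jaw [383.5 276.1] 0.57
scene head [362.6 225.1] 0.92
scene head [413.2 210.4] 0.8
scene head [120.7 233.3] 0.65
top clip_post [497.4 261.5] 0.86
top jaw [554.4 271.3] 0.73
top head [524.2 238.1] 0.63
[ 0.37362543  0.21422019 -1.03023012]
```

View pics/lift.png

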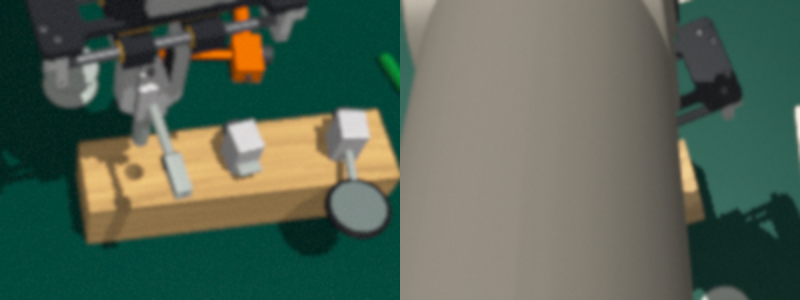

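The post came up out of the rack, with the other two undisturbed. Now carry it over to the holder.

```bash
python3 -m jog '[{"delta_pos":[-3,-20,0],"dr":[0,0,-0.04]},{"delta_pos":[-8,-60,0],"dr":[0,0,-0.09]},{"delta_pos":[-14,-105,0],"dr":[0,0,-0.14]},{"delta_pos":[-20,-150,0],"dr":[0,0,-0.19]},{"delta_pos":[-26,-195,0],"dr":[0,0,-0.24]},{"delta_pos":[-30,-230,0],"dr":[0,0,-0.27]},{"delta_pos":[-33,-250,0],"dr":[0,0,-0.293]},{"delta_pos":[-33.5,-256,0],"dr":[0,0,-0.293]}]'
python3 -m jog '[{"delta_pos":[0,0,-5],"dr":[0,0,0]},{"delta_pos":[0,0,-15],"dr":[0,0,0]},{"delta_pos":[0,0,-28],"dr":[0,0,0]},{"delta_pos":[0,0,-28],"dr":[0,0,0]},{"delta_pos":[0,0,-28],"dr":[0,0,0]}]'
python3 - <<'E'
from h import *
s=bot.snapshot('scene'); 
t=bot.snapshot('top')
for l in ['foot','clip_post','jaw','head','mouth']:
    for r in bot.pinpoint('scene',l)[:3]: print(l,np.round(r['xy'],1),round(r['p'],2))
print(bot.sense()['position'],bot.sense()['tool_rot'])
cv2.imwrite('pics/over.png',np.hstack([cv2.resize(s['image'][190:290,170:270,::-1],(500,500),interpolation=cv2.INTER_CUBIC),cv2.resize(t['image'][150:300,370:460,::-1],(300,500))]))
E
```

```text
clock: 8.18
position: [0.4949, -0.1647, 0.1924]
tool_rot: [-180.0, 0.0, 4.0]
force: [0.2, 0.6, -2.0]
opening: 0.0236
clock: 8.8
position: [0.4953, -0.1636, 0.1644]
tool_rot: [180.0, 0.0, 4.1]
force: [0.1, -0.3, -1.3]
opening: 0.0236
foot [223.4 225.2] 0.92
foot [158.1 213.4] 0.89
foot [405.5 174.1] 0.78
clip_post [215.9 228.4] 0.87
clip_post [160.5 212.3] 0.71
clip_post [413.6 177.1] 0.65
jaw [369.7 209.1] 0.79
jaw [110.9 198.8] 0.74
jaw [205.8 246.4] 0.68
head [412.1 209.4] 0.9
head [209.1 201.6] 0.8
head [124.7 233.5] 0.71
mouth [221.2 231.1] 0.62
[ 0.49539016 -0.16364608  0.16463016] [-1.79991855e+02 -2.20197209e-02  4.10969980e+00]
```

View pics/over.png

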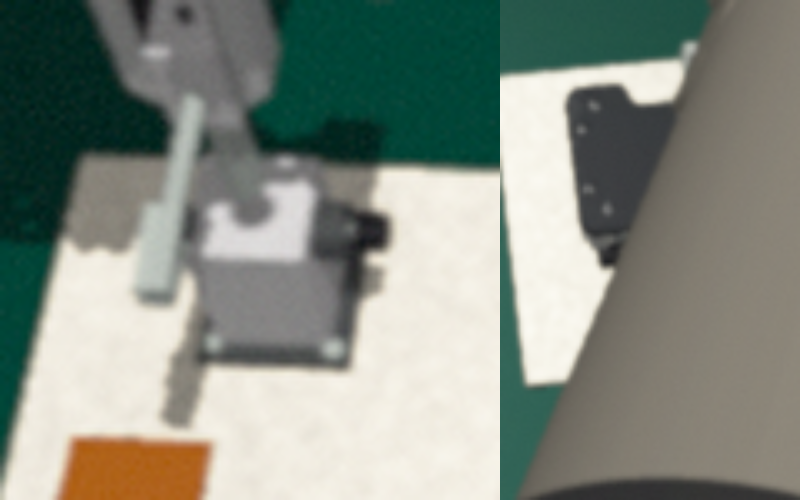

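The post is above the bore. Its rod tip in the scene view is at about (219,230) and the dark mouth is at about (220.6,232). I'll compare both with their nominal projections.

```bash
cat >> h.py <<'E'
def proj(s,p):
    q=s['camera_from_world']@np.append(p,1); x,y=q[:2]/q[2]; f=1+s['k1']*(x*x+y*y); return s['fx']*x*f+s['cx'],s['fy']*y*f+s['cy']
E
python3 - <<'E'
from h import *
s=bot.snapshot('scene')
x,y=.4953,-.1636; a=np.radians(4.1)
sc=8; u0,v0=190,195; im=cv2.resize(s['image'][v0:v0+60,u0:u0+75,::-1],None,fx=sc,fy=sc,interpolation=cv2.INTER_CUBIC)
pt=lambda p:tuple(int(round((c-o+.5)*sc)) for c,o in zip(proj(s,p),(u0,v0)))
print('foot',proj(s,[x,y,.0947]),'rodtop',proj(s,[x,y,.1567]),'jaw',proj(s,[x+.085*np.cos(a),y+.085*np.sin(a),.1747]),'mouth',proj(s,[.4955,-.1634,.084]))
th=np.linspace(0,2*np.pi,40)
for r,z,col in ((.003,.0947,(0,0,255)),(.007,.0997,(0,255,255)),(.007,.130,(0,255,255)),(.00775,.084,(0,255,0))):
    cv2.polylines(im,[np.array([pt([x+r*np.cos(t),y+r*np.sin(t),z]) for t in th])],True,col,1)
cv2.imwrite('pics/ov.png',im)
E
```

```text
foot (np.float64(218.4451133456203), np.float64(228.1607170556776)) rodtop (np.float64(211.4541997904348), np.float64(209.0016592987471)) jaw (np.float64(199.72530184359584), np.float64(247.28310984656986)) mouth (np.float64(219.64100972714277), np.float64(231.32113260130885))
```

View pics/ov.png

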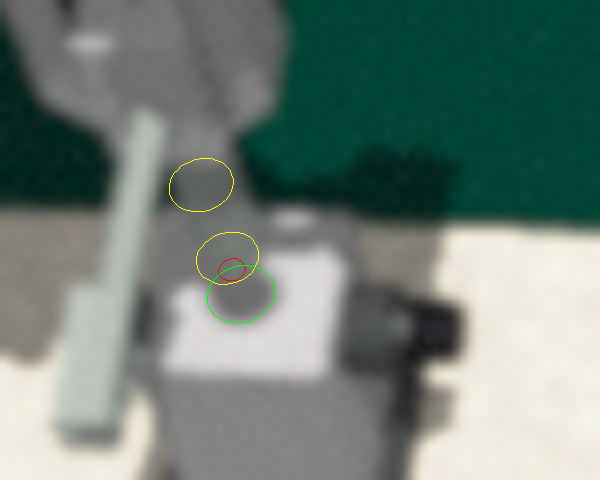

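The nominal and visible positions agree within about 1 mm, well inside the taper's capture range. I'll go down slowly, watching the force.

```bash
python3 -m jog '[{"delta_pos":[0,0,-3],"dr":[0,0,0]},{"delta_pos":[0,0,-6],"dr":[0,0,0]},{"delta_pos":[0,0,-9],"dr":[0,0,0]},{"delta_pos":[0,0,-11],"dr":[0,0,0]},{"delta_pos":[0,0,-12],"dr":[0,0,0]},{"delta_pos":[0,0,-12],"dr":[0,0,0]}]'
python3 -m jog '[{"delta_pos":[0,0,-1],"dr":[0,0,0]},{"delta_pos":[0,0,-2],"dr":[0,0,0]},{"delta_pos":[0,0,-3],"dr":[0,0,0]},{"delta_pos":[0,0,-3],"dr":[0,0,0]}]'
```

```text
clock: 9.95
position: [0.4953, -0.1637, 0.1524]
tool_rot: [-180.0, 0.0, 4.1]
force: [0.8, -0.3, -2.0]
opening: 0.0236
clock: 10.45
position: [0.4953, -0.1636, 0.1494]
tool_rot: [-180.0, 0.0, 4.1]
force: [-0.2, -0.7, -2.8]
opening: 0.0239
```

```bash
python3 -m jog '[{"delta_pos":[0,0,-1],"dr":[0,0,0]},{"delta_pos":[0,0,-2],"dr":[0,0,0]},{"delta_pos":[0,0,-3],"dr":[0,0,0]},{"delta_pos":[0,0,-4],"dr":[0,0,0]},{"delta_pos":[0,0,-4],"dr":[0,0,0]}]'
python3 -m jog '[{"delta_pos":[0,0,-1],"dr":[0,0,0]},{"delta_pos":[0,0,-2],"dr":[0,0,0]},{"delta_pos":[0,0,-3],"dr":[0,0,0]},{"delta_pos":[0,0,-3],"dr":[0,0,0]}]'
```

```text
clock: 11.08
position: [0.4954, -0.1638, 0.1454]
tool_rot: [180.0, -0.0, 4.1]
force: [1.7, -1.9, -2.7]
opening: 0.0238
clock: 11.58
position: [0.4954, -0.1638, 0.1424]
tool_rot: [180.0, -0.0, 4.1]
force: [3.0, -3.8, -1.9]
opening: 0.0236
```

```bash
python3 -m jog '[{"delta_pos":[0.3,-0.2,0],"dr":[0,0,0]},{"delta_pos":[0.6,-0.5,0],"dr":[0,0,0]},{"delta_pos":[0.6,-0.5,0],"dr":[0,0,0]}]'
python3 -m jog '[{"delta_pos":[0,0,-1],"dr":[0,0,0]},{"delta_pos":[0,0,-2],"dr":[0,0,0]},{"delta_pos":[0,0,-2],"dr":[0,0,0]}]'
```

```text
clock: 11.95
position: [0.4956, -0.1639, 0.1423]
tool_rot: [-180.0, 0.0, 4.1]
force: [0.5, 0.1, -1.4]
opening: 0.0236
clock: 12.32
position: [0.4957, -0.164, 0.1403]
tool_rot: [-180.0, 0.0, 4.1]
force: [-0.3, 0.6, -2.4]
opening: 0.0238
```

```bash
for i in 1 2 3; do python3 -m jog '[{"delta_pos":[0,0,-1],"dr":[0,0,0]},{"delta_pos":[0,0,-2],"dr":[0,0,0]},{"delta_pos":[0,0,-2],"dr":[0,0,0]}]' | tr '\n' ' '; echo; done
```

```text
clock: 12.7 position: [0.496, -0.1644, 0.1385] tool_rot: [180.0, -0.0, 4.1] force: [0.2, -0.7, -1.3] opening: 0.0235 
clock: 13.08 position: [0.4963, -0.1647, 0.1368] tool_rot: [180.0, -0.0, 4.1] force: [-0.0, -3.3, 6.4] opening: 0.0235 
clock: 13.45 position: [0.4963, -0.1649, 0.1346] tool_rot: [179.9, -0.1, 4.1] force: [1.8, -4.7, -1.8] opening: 0.0237
```

```bash
for i in 1 2 3 4 5 6; do python3 -m jog '[{"delta_pos":[0,0,-0.6],"dr":[0,0,0]},{"delta_pos":[0,0,-1],"dr":[0,0,0]},{"delta_pos":[0,0,-1],"dr":[0,0,0]}]' | tr '\n' ' '; echo; done
```

```text
clock: 13.82 position: [0.4961, -0.165, 0.1335] tool_rot: [179.9, -0.0, 4.1] force: [2.4, -6.3, -3.2] opening: 0.0238 
clock: 14.2 position: [0.4961, -0.165, 0.1325] tool_rot: [179.9, -0.0, 4.1] force: [2.1, -7.0, -1.4] opening: 0.0236 
clock: 14.58 position: [0.496, -0.165, 0.1314] tool_rot: [179.9, -0.0, 4.1] force: [1.7, -7.2, -4.6] opening: 0.0239 
clock: 14.95 position: [0.4961, -0.1651, 0.1305] tool_rot: [179.9, -0.0, 4.1] force: [0.6, -6.8, -2.4] opening: 0.0237 
clock: 15.32 position: [0.496, -0.1651, 0.1294] tool_rot: [179.9, -0.0, 4.1] force: [1.6, -6.2, -4.1] opening: 0.0239 
clock: 15.7 position: [0.496, -0.1651, 0.1285] tool_rot: [179.9, -0.0, 4.1] force: [1.5, -6.2, -2.2] opening: 0.0237
```

```bash
python3 -m jog '[{"delta_pos":[0.2,-0.3,-0.6],"dr":[0,0,0]},{"delta_pos":[0.2,-0.5,-1],"dr":[0,0,0]}]' | tr '\n' ' '; for i in 1 2 3 4 5 6 ; do python3 -m jog '[{"delta_pos":[0,0,-0.5],"dr":[0,0,0]},{"delta_pos":[0,0,-1],"dr":[0,0,0]}]' | tr '\n' ' '; echo; done
```

```text
clock: 15.95 position: [0.4962, -0.1652, 0.1276] tool_rot: [180.0, -0.0, 4.1] force: [1.1, -4.9, -2.4] opening: 0.0238 clock: 16.2 position: [0.4962, -0.1652, 0.1265] tool_rot: [180.0, -0.0, 4.1] force: [1.0, -6.1, 1.1] opening: 0.0238 
clock: 16.45 position: [0.4962, -0.1651, 0.1255] tool_rot: [180.0, -0.0, 4.1] force: [1.2, -5.4, -2.9] opening: 0.024 
clock: 16.7 position: [0.4962, -0.1652, 0.1245] tool_rot: [180.0, -0.0, 4.1] force: [0.7, -6.0, 1.2] opening: 0.0239 
clock: 16.95 position: [0.4963, -0.1652, 0.1236] tool_rot: [180.0, -0.0, 4.1] force: [0.5, -6.0, -1.9] opening: 0.0236 
clock: 17.2 position: [0.4962, -0.1652, 0.1225] tool_rot: [180.0, -0.0, 4.1] force: [1.6, -6.0, 1.0] opening: 0.0237 
clock: 17.45 position: [0.4963, -0.1652, 0.1216] tool_rot: [180.0, -0.0, 4.1] force: [0.7, -6.1, -0.9] opening: 0.0234
```

```bash
for i in 1 2 3 4 ; do python3 -m jog '[{"delta_pos":[0,0,-0.5],"dr":[0,0,0]},{"delta_pos":[0,0,-1],"dr":[0,0,0]}]' | tr '\n' ' '; echo; done
```

```text
clock: 17.7 position: [0.4963, -0.1651, 0.1205] tool_rot: [180.0, -0.0, 4.1] force: [1.5, -5.9, 0.8] opening: 0.0238 
clock: 17.95 position: [0.4963, -0.1652, 0.1196] tool_rot: [180.0, -0.0, 4.1] force: [0.8, -6.1, 3.2] opening: 0.0237 
clock: 18.2 position: [0.4963, -0.1652, 0.1185] tool_rot: [180.0, -0.0, 4.1] force: [1.1, -5.5, -0.4] opening: 0.0235 
clock: 18.45 position: [0.4963, -0.1652, 0.1176] tool_rot: [180.0, -0.0, 4.1] force: [0.1, -6.3, 3.1] opening: 0.0236
```

```bash
for i in 1 2 3 4 ; do python3 -m jog '[{"delta_pos":[0,0,-0.5],"dr":[0,0,0]},{"delta_pos":[0,0,-1],"dr":[0,0,0]}]' | tr '\n' ' '; echo; done
```

```text
clock: 18.7 position: [0.4962, -0.1651, 0.1165] tool_rot: [180.0, -0.0, 4.1] force: [2.2, -7.8, -0.2] opening: 0.0238 
clock: 18.95 position: [0.4963, -0.1652, 0.1155] tool_rot: [180.0, -0.0, 4.1] force: [1.2, -6.1, 2.8] opening: 0.0237 
clock: 19.2 position: [0.4962, -0.1652, 0.1145] tool_rot: [180.0, -0.0, 4.1] force: [1.7, -5.9, -0.3] opening: 0.0235 
clock: 19.45 position: [0.4964, -0.1652, 0.1139] tool_rot: [180.0, -0.0, 4.1] force: [-1.8, -4.2, 13.1] opening: 0.0239
```

Contact: 13 N and the arm starts to lag, at a depth of about 39.8 mm. I'll nudge a little further to confirm it's the stop.

```bash
python3 -m jog '[{"delta_pos":[0,0,0],"dr":[0,0,0]},{"delta_pos":[0,0,0],"dr":[0,0,0]}]' | tr '\n' ' '; python3 -m jog '[{"delta_pos":[0,0,-0.2],"dr":[0,0,0]},{"delta_pos":[0,0,-0.2],"dr":[0,0,0]}]' | tr '\n' ' '
```

```text
clock: 19.7 position: [0.4964, -0.1652, 0.114] tool_rot: [180.0, -0.0, 4.1] force: [-2.5, -5.2, 11.0] opening: 0.0238 clock: 19.95 position: [0.4965, -0.1652, 0.1139] tool_rot: [180.0, -0.1, 4.1] force: [-2.5, -5.2, 12.8] opening: 0.0239
```

A solid stop: the force rises while z stays put, and it's well under 25 N. Now open, then retreat.

```bash
python3 -m jog '[{"delta_pos":[0,0,0.1],"dr":[0,0,0]},{"delta_pos":[0,0,0.1],"dr":[0,0,0]},{"delta_pos":[0,0,0.1],"dr":[0,0,0]},{"delta_pos":[0,0,0.1],"dr":[0,0,0]},{"delta_pos":[0,0,0.1],"dr":[0,0,0]}]' 60 | tr '\n' ' '
```

```text
clock: 20.58 position: [0.4961, -0.1646, 0.1133] tool_rot: [-180.0, 0.0, 4.1] force: [-0.2, 0.2, 0.6] opening: 0.0565
```

```bash
python3 -m jog '[{"delta_pos":[0,0,10],"dr":[0,0,0]},{"delta_pos":[0,0,30],"dr":[0,0,0]},{"delta_pos":[0,0,65],"dr":[0,0,0]},{"delta_pos":[0,0,100],"dr":[0,0,0]},{"delta_pos":[0,0,135],"dr":[0,0,0]},{"delta_pos":[0,0,160],"dr":[0,0,0]}]' | tr '\n' ' '
python3 -m jog '[{"delta_pos":[0,-30,0],"dr":[0,0,0]},{"delta_pos":[0,-70,0],"dr":[0,0,0]},{"delta_pos":[0,-120,0],"dr":[0,0,0]},{"delta_pos":[0,-170,0],"dr":[0,0,0]},{"delta_pos":[0,-220,0],"dr":[0,0,0]},{"delta_pos":[0,-270,0],"dr":[0,0,0]},{"delta_pos":[0,-300,0],"dr":[0,0,0]},{"delta_pos":[0,-300,0],"dr":[0,0,0]}]'| tr '\n' ' '
python3 - <<'E'
from h import *
np.set_printoptions(precision=4,suppress=True)
for c in ['scene','top']:
    s=bot.snapshot(c); save(s,'end_'+c); P,m=cloud(s)
    k=m&np.all((P>[.46,-.21,.14])&(P<[.54,-.12,.155]),-1); Q=P[k]
    print(c,len(Q),Q[:,2].mean() if len(Q) else '',cv2.minAreaRect((Q[:,:2]*1000).astype(np.float32)) if len(Q)>5 else '')
    for r in bot.pinpoint(c,'jaw'): print('jaw',r['xy'],r['p'],at_z(s,r['xy'],.124))
    for n,p in (('plain',[.505,.185]),('lens',[.482,.277])):
        k=m&np.all((P>[p[0]-.03,p[1]-.03,.107])&(P<[p[0]+.03,p[1]+.03,.125]),-1); print(n,k.sum(),P[k].mean(0) if k.sum() else '')
a=cv2.imread('pics/end_scene.png');b=cv2.imread('pics/end_top.png')
cv2.imwrite('pics/end.png',np.hstack([cv2.resize(a[170:320,140:290],(400,400)),cv2.resize(b[140:290,350:500],(400,400))]))
E
```

```text
clock: 21.32 position: [0.4962, -0.165, 0.2755] tool_rot: [-180.0, -0.1, 4.1] force: [-1.3, 0.4, 0.1] opening: 0.0563 clock: 22.32 position: [0.4946, -0.4671, 0.2737] tool_rot: [179.9, 0.1, 3.9] force: [-0.0, 0.8, -0.9] opening: 0.0563 scene 245 0.14872866247193467 ((495.8061828613281, -163.5126190185547), (29.935916900634766, 24.454391479492188), 5.719255447387695)
jaw [208.4, 260.4] 0.88 [ 0.5765 -0.1554  0.124 ]
jaw [111.9, 197.8] 0.78 [ 0.4719 -0.3615  0.124 ]
jaw [366.9, 209.0] 0.72 [0.4411 0.1008 0.124 ]
plain 232 [0.5067 0.1845 0.1132]
lens 230 [0.4832 0.276  0.1133]
top 0  
jaw [287.3, 296.0] 0.9 [0.3588 0.1018 0.124 ]
jaw [426.5, 174.9] 0.78 [ 0.5806 -0.1642  0.124 ]
plain 189 [0.505  0.1837 0.1143]
lens 196 [0.4823 0.2757 0.1143]
```

View pics/end.png

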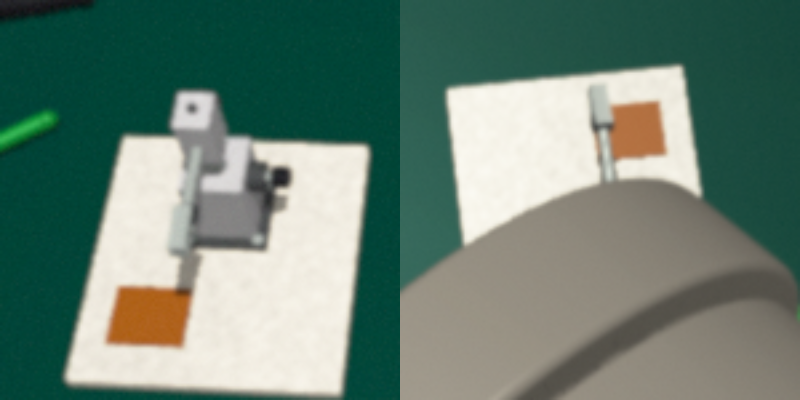

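```bash
python3 -c "
from cell import bot
print(bot.job_done(), bot.sense()['clock'])"
```

```text
the job is handed in; nothing more can be done
the job is handed in; nothing more can be done
```

The clip post is in the holder, down on the hidden height stop, with its arm out over the long part of the board. I let go of it, backed the arm clear and handed the job in at about 22 s.

- **Insertion:** The rod went past the plunger with a 6 N peak reading and met the stop about 40 mm below the mouth. A further nudge gave no movement, and the reading there stayed near 13 N (limit 25 N).
- **Post after release:** The scene camera puts the head block's top at 149 mm, where the stop contact predicted 150 mm. The difference is within camera error and shows the post did not rise. The head's yaw is about 5.7° against the board's 4°.
- **Other posts:** The lens and plain posts are still in the rack and still upright. After handover to the holder, both cameras put their heads where the rack's layout says they should be, within a few mm.
- **Not confirmed:** At the end the arm hid the head block from the top camera, so the final height and yaw rest on the scene camera alone. The top camera did see the arm and clip pointing along the long part of the board.

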